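Slide the tablet out over the free end of the desk shelf

TASK

A tablet lies flat on the low wooden desk shelf, whose one end is taken up by a stationery box. With the fingertips, push the tablet along the shelf towards the other, free end until about a third of its length hangs out past that end, so that its edge can be taken from below later, and leave it there lying straight with the shelf, not sticking out over the front or the back of it. Do not lift, tip or drop the tablet, and leave everything else where it is.

Things in the scene. Friction and masses are not known exactly. Their poses are not given: they have to be found in the camera images.
- shelf: low desk shelf standing firmly on the desk (does not move): light wooden board 260 mm deep (its x) by 520 mm long (its y), 12 mm thick, on four dark legs; origin on the desk under the board's centre, z up. The board's flat top is 85 mm above the origin; its two short ends lie at y = +260 mm and y = -260 mm. One end carries the stationery box, the other is free. No rim anywhere
- tablet: slim tablet computer lying on the shelf, black glass face with thin bright metal border: 140 mm (its x) by 200 mm (its y) by 8 mm thick, 0.3 to 0.55 kg, centre of mass in its middle; origin at the centre of its underside, z up. It starts near the middle of the shelf with its y axis within about 9 degrees of the shelf's y axis. It slides with ordinary friction (a few newtons) and stops when the push stops
- stationery_box: closed grey box with white lid, 124 mm (x) by 64 mm (y) by 50 mm high, 0.9 kg, loose, standing on the shelf at the end that is NOT free, 40 mm or more from the tablet; origin at the centre of its underside, axes about those of the shelf
- basket: open grey plastic basket 110 by 80 by 45 mm on the desk, under the shelf at its free end; origin at the centre of its underside; to be left alone
- cream_jar: small white jar, 40 mm across, 40 mm high, standing on the shelf behind the tablet (robot's far side); origin at the centre of its underside; to be left alone
- flask: black drinking flask 68 mm across, 220 mm high, upright on the desk at the left; origin at the centre of its underside; to be left alone
- mug: white mug 80 mm across, 90 mm high, on the desk at the right; origin at the centre of its underside; to be left alone
- phone: phone lying on the desk in front of the shelf and to the right, 72 by 150 by 8 mm; origin at the centre of its underside; to be left alone
- pill_jar: white jar 52 mm across, 75 mm high, on the desk at the left; origin at the centre of its underside; to be left alone
There are look-alikes about, which are no part of the job. What is shaped like the stationery_box but green or purple is not meant.

How it is judged:
At the end, for the whole second after the job is handed in: The tablet lies still and flat on the shelf, hanging 45 to 85 mm (about a third of its 200 mm) past the end without the stationery box, straight with the shelf to 0.12 rad, its middle within 60 mm of the shelf's long centre line (((y of stationery_box in the frame of shelf below 0 m and y of tablet in the frame of shelf between 0.205 and 0.245 m) or (y of stationery_box in the frame of shelf above 0 m and y of tablet in the frame of shelf between -0.245 and -0.205 m)) and x of tablet in the frame of shelf between -0.06 and 0.06 m and z of tablet in the frame of shelf between 0.082 and 0.088 m and angle between the y axis of tablet and the y axis of shelf, either way round below 0.12 rad and angle between tablet's own z axis and vertical below 0.03 rad and linear speed of tablet below 0.01 m/s); the robot touches nothing.
It fails at once if the tablet is lifted, tipped or dropped (angle between tablet's own z axis and vertical above 0.1 rad or z of tablet in the frame of shelf above 0.095 m or z of tablet in the frame of shelf below 0.075 m).
It fails at once if something else on the shelf or the desk is moved (more than 15 mm) (distance of any of stationery_box, basket, cream_jar, flask, mug, phone, pill_jar from where it was at the start of the episode above 0.015 m).
It also fails if it takes over 38 s, if anything falls off the work surface, if the arm or the gripper's body presses on something with over 40 N, if the wrist force passes 120 N, or if a joint passes its speed limit or range.

ROBOT

A 6-joint arm with a two-finger parallel gripper is mounted at the origin on the work surface. World frame = base frame: x ahead of the robot, y to its left, z up, the work surface at z = 0. Lengths are in m, angles in rad, forces in N, time in s.
With the tool pointing down it reaches from about 0.35 to 0.85 m from the base axis. Payload 8.1 kg.
Tool frame: the origin (TCP) lies at the very end of the fingers, on their centre line; the grasp point (between the pads) lies 19 mm behind it; z points along the fingers, x is the direction in which the jaws open and shut, and the axes are right-handed (so a half turn about z gives the same grasp; the last joint's range is limited). The gripper opens to 93 mm and grips with 3 to 60 N. Pads are 15 mm wide; open, the fingers measure 128 mm over their backs; the gripper's body (75 mm by 188 mm) begins 65 mm behind the grasp point.
Start: joints at [-1.327, 0.13, 1.488, -0, 1.523, -0.085], TCP at [0.194, -0.568, 0.219] pointing down, gripper open.
Joint ranges: [-2.96, 2.96], [-0.89, 2.26], [0.02, 2.5], [-1.34, 4.48], [0, 2.73], [-2.66, 2.66]. Speed limits (rad/s): [2.39, 2.39, 2.79, 3.14, 3.14, 3.14].

INTERFACE

Orientations are given as a 3x3 rotation matrix whose columns are the frame's x, y, z axes.
In Python, from cell import ctrl gives the robot as it stands.
- The arm moves only by the shell command python3 -m creep 'ROWS' [OPENING] [FORCE]. ROWS is JSON, a list of rows, each a list of 6 numbers: the shift along the world's x, y, z in units of 25 mm (1.0 is 25 mm), then the turn, a rotation vector about the world's x, y, z in units of 6 degrees (1.0 is 6 degrees). A call has 1 to 12 rows; each row is the pose to reach, as a shift and turn from the pose commanded when the call began; what a row does not reach only later rows make up. A row lasts 1/8 s, in which the tool goes at most 62.5 mm and 10.7 degrees, less where a joint would pass 70% of its speed; a pose out of reach is approached as far as the arm can. A call with a gripper value outside its range is refused whole. OPENING is the closure in counts, from 0 (fully open) to 255 (shut), set as the call begins (- or left out, the last holds). The fingers move at their own pace and stop on an object; FORCE is the grip in N (left out, the last holds). Time passes only in rows, so rows that repeat a pose let the fingers close. It gives the time, the measured TCP pose, the force and the opening at its end, in the units of the state.
- ctrl.observe(): the state, without advancing time (a new reading comes with each control period).
- ctrl.camera(name): name is "scene" or "top"; returns the picture (400x640x3 uint8, red, green, blue); there is no depth.
- ctrl.camera_params(name): a dict with "mtx" (3x3 intrinsics, pixels), "k1" (the pictures are not rectified: a ray, as slopes to the right and down, at radius r is drawn at 1 + k1 r^2 times it, then the intrinsics apply), "rvec" (rotation vector, rad) and "tvec" (3), from world to camera coordinates, as OpenCV has them. Camera axes: x right, y down, z forward; pixel columns grow to the right and rows downward; lengths in m; the calibration is good to about 2 mm. A picture is of the moment at which its call begins. camera_params takes no time and is no camera call.
- ctrl.hand_in(): hands the job in, once; it reports no verdict.
The state is a dict: "clock": time; "qpos": joint angles; "qd": joint speeds; "joint_efforts": joint torques, N m; "ee_pos": TCP position; "tcp_rot": TCP orientation; "contact_force": force on the tool from outside, world axes, zero at the start; "torque": the same for the moment, N m; "gripper_width": finger opening in m.
Only numpy, scipy, OpenCV 4.12 (cv2) and the standard library are available. Lean on these libraries where they do the work, as an engineer would, in place of code of your own. Each camera call takes 0.05 s, during which the arm holds its last target. There are 200 camera calls.

## Working session

There is one attempt and no reset: what is moved stays moved. The work goes in short steps, Python scripts to look and compute and a shell command to move; the robot and the scene stay as the last step left them, time stands still between calls to the robot, and variables do not carry over. Pictures are saved under pics/ and viewed, about 8 in all and at most 12, crops included, and the job is handed in when it is done.

```bash
mkdir -p pics; cat > h.py <<'E'
import numpy as np, cv2
from cell import ctrl
def cast(name,px,z):
    p=ctrl.camera_params(name); K=np.array(p["mtx"],float); R=cv2.Rodrigues(np.array(p["rvec"],float))[0]; t=np.array(p["tvec"],float).ravel()
    n=cv2.undistortPoints(np.array(px,float).reshape(-1,1,2),K,np.array([p["k1"],0,0,0],float)).reshape(-1,2)
    d=np.c_[n,np.ones(len(n))]@R; c=-R.T@t
    return c+d*((z-c[2])/d[:,2])[:,None]
def shot(name,f):
    im=np.array(ctrl.camera(name))[:,:,::-1].copy(); cv2.imwrite("pics/"+f,im); return im
E
python3 - <<'E'
from h import *
shot("scene","s0.png"); shot("top","t0.png")
for n in("scene","top"):print(ctrl.camera_params(n))
s=ctrl.observe();print(s["clock"],s["ee_pos"],s["tcp_rot"],s["contact_force"])
E
```

```text
{'mtx': array([[436.4517807 ,   0.        , 309.04441636],
       [  0.        , 436.4517807 , 200.77287528],
       [  0.        ,   0.        ,   1.        ]]), 'k1': -0.09102263292126071, 'rvec': array([ 1.42678334,  2.00098865, -0.97180033]), 'tvec': array([ 0.15650625, -0.2098111 ,  1.5944056 ])}
{'mtx': array([[369.65446336,   0.        , 317.22508398],
       [  0.        , 369.65446336, 194.95931653],
       [  0.        ,   0.        ,   1.        ]]), 'k1': -0.0670812807192356, 'rvec': array([ 2.21572647, -2.17139677,  0.09534364]), 'tvec': array([-0.03312515,  0.46003177,  1.12166692])}
0.1 [ 0.19363997 -0.56734299  0.21769955] [[ 3.22899121e-01 -9.46433300e-01 -4.07071673e-04]
 [-9.46431935e-01 -3.22899349e-01  1.61331041e-03]
 [-1.65833387e-03 -1.35670882e-04 -9.99998616e-01]] [0.25702083 0.36950966 0.01883593]
```

View pics/t0.png

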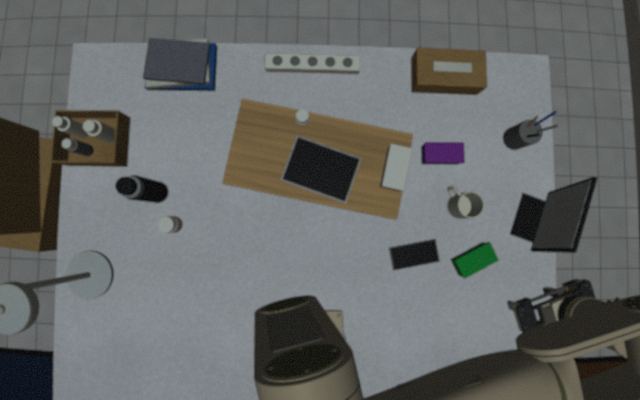

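View pics/s0.png

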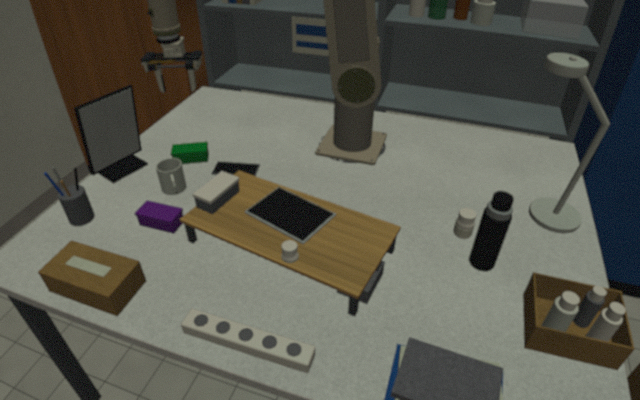

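Top view: the tablet is the dark rectangle at (321,168) on the wooden board, the stationery box is the white lid at (397,167), at the -y end, and the jar is at (302,116). The free end is on the left (+y).
Candidates that could be confused: for the tablet, the phone (414,254) and the monitor (570,215). For the box, purple (443,153) and green (475,260) are look-alikes, so I choose the grey/white one on the shelf.

```bash
cat >> h.py <<'E'
def measure(im):
    # returns shelf(corners), tablet corners in world from the top picture
    hsv=cv2.cvtColor(im,cv2.COLOR_BGR2HSV); out={}
    roi=np.zeros(im.shape[:2],np.uint8); roi[90:228,150:425]=255
    def quad(m,z):
        cs=cv2.findContours(m&roi,cv2.RETR_EXTERNAL,cv2.CHAIN_APPROX_NONE)[0]
        c=max(cs,key=cv2.contourArea).reshape(-1,2)
        w=cast("top",c,z)[:,:2]; r=cv2.minAreaRect((w*1000).astype(np.float32))
        b=cv2.boxPoints(r)/1000; e=[b[1]-b[0],b[2]-b[1]]; l=max(e,key=np.linalg.norm); l=l*np.sign(l[1])
        return np.array(r[0])/1000,np.array(r[1]),l/np.linalg.norm(l),c
    wood=cv2.inRange(hsv,(8,60,50),(28,255,255)); 
    S=quad(wood,.085)
    hull=np.zeros_like(roi); cv2.fillConvexPoly(hull,cv2.convexHull(S[3]),255); hull=cv2.dilate(hull,np.ones((3,3)))
    return S,quad,hsv,hull
E
python3 - <<'E'
from h import *
im=cv2.imread("pics/t0.png"); S,quad,hsv,hull=measure(im)
T=quad(cv2.inRange(hsv,(0,0,0),(180,255,50))&hull,.093)
B=quad(cv2.inRange(hsv,(0,0,110),(180,45,255))&cv2.erode(hull,np.ones((3,3))),.135)
for n,q in(("shelf",S),("tablet",T),("box",B)):
    print(n,q[0],q[1],"yaxis",q[2],"ang",np.degrees(np.arctan2(-q[2][0],q[2][1]))); cv2.drawContours(im,[q[3].reshape(-1,1,2)],-1,(0,0,255),1)
u=S[2];v=np.array([u[1],-u[0]])
for q in(T,B):print("in shelf x,y",(q[0]-S[0])@v,(q[0]-S[0])@u)
print("jar top",cast("top",[[302,115]],.125))
cv2.imwrite("pics/c0.png",cv2.resize(im[80:240,140:440],None,fx=2.6,fy=2.6))
E
```

```text
shelf [ 0.56393469 -0.0232778 ] [514.84295654 256.85974121] yaxis [0.1837109 0.9829803] ang -10.585985
tablet [ 0.53176843 -0.0311825 ] [185.6219635  125.01507568] yaxis [0.32198587 0.94674444] ang -18.783064
box [ 0.53660907 -0.24025426] [ 58.12588882 125.0091095 ] yaxis [-0.9828605   0.18435118] ang 79.37669
in shelf x,y -0.030166620224563463 -0.013679458301032793
in shelf x,y 0.01300039163028626 -0.21830359866765048
jar top [[0.67920623 0.02552166 0.125     ]]
```

View pics/c0.png

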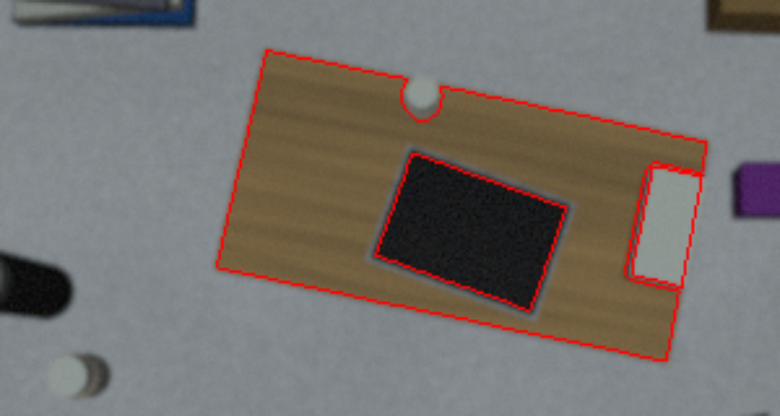

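```bash
python3 -m creep '[[1.2,1.6,0,0,0,1],[2.5,3.2,0,0,0,2],[3.7,4.8,0,0,0,3],[4.9,6.4,0,0,0,4],[6.1,8,0,0,0,5],[7.4,9.6,0,0,0,6],[8.6,11.2,0,0,0,7],[9.8,12.8,0,0,0,8],[11.1,14.4,0,0,0,9],[12.3,16,0,0,0,10.1],[12.3,16,0,0,0,10.1],[12.3,16,0,0,0,10.1]]' 0
python3 - <<'E'
from h import *
s=ctrl.observe();print(s["ee_pos"],s["tcp_rot"],s["qpos"])
im=shot("scene","s1.png");cv2.imwrite("pics/s1c.png",cv2.resize(im[60:300,120:440],None,fx=2.5,fy=2.5))
E
```

```text
clock: 1.6
ee_pos: [0.5008, -0.168, 0.2182]
tcp_rot: [[0.983, -0.184, -0.001], [-0.184, -0.983, -0.0], [-0.001, 0.0, -1.0]]
contact_force: [-0.6, -0.1, 0.2]
gripper_width: 0.093
[ 0.50079931 -0.16800943  0.21817081] [[ 9.82976356e-01 -1.83728695e-01 -1.11802892e-03]
 [-1.83728900e-01 -9.82976950e-01 -8.25246771e-05]
 [-1.08383450e-03  2.86534029e-04 -9.99999372e-01]] [-4.20381791e-01 -6.29589042e-02  1.68677557e+00 -5.32337723e-04
  1.51876300e+00 -2.35575295e-01]
```

View pics/s1c.png

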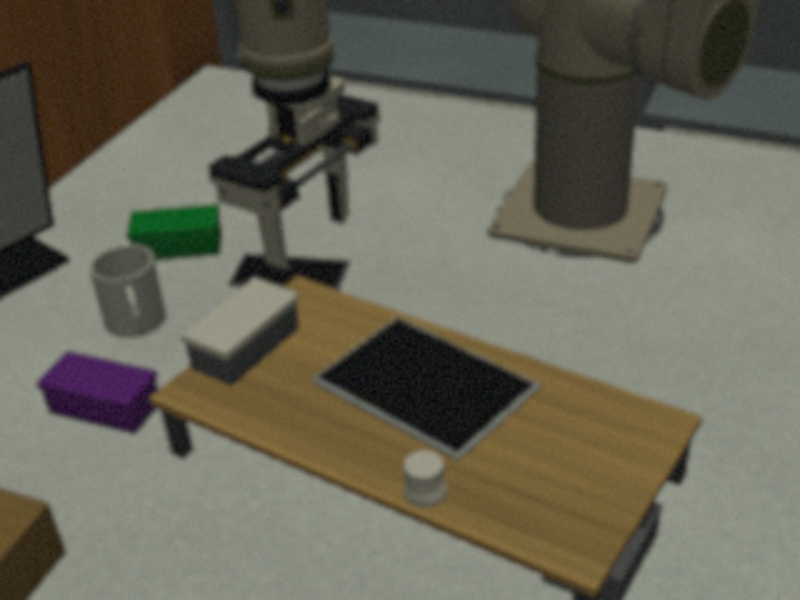

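The gripper hangs behind the box edge with its jaws across the shelf, and the gap between box and tablet is clear. I'll lower to just above the tablet's height.

```bash
python3 -m creep '[[0,0,-1],[0,0,-2],[0,0,-3],[0,0,-4]]' 2>/dev/null | head -3; python3 -m creep '[[0,0,-1,0,0,0],[0,0.05,-2,0,0,0],[0,0.05,-3,0,0,0],[0,0.05,-4,0,0,0],[0,0.05,-4.8,0,0,0],[0,0.05,-4.8,0,0,0],[0,0.05,-4.8,0,0,0]]'
python3 - <<'E'
from h import *
a=shot("scene","s2.png");b=shot("top","t2.png")
cv2.imwrite("pics/s2c.png",np.hstack([cv2.resize(a[140:290,170:360],(400,316)),cv2.resize(b[100:230,250:420],(400,316))]))
E
```

```text
clock: 2.52
ee_pos: [0.5013, -0.1676, 0.0996]
tcp_rot: [[0.983, -0.185, 0.001], [-0.185, -0.983, -0.0], [0.001, 0.0, -1.0]]
contact_force: [0.8, -0.2, 0.6]
gripper_width: 0.0929
```

View pics/s2c.png

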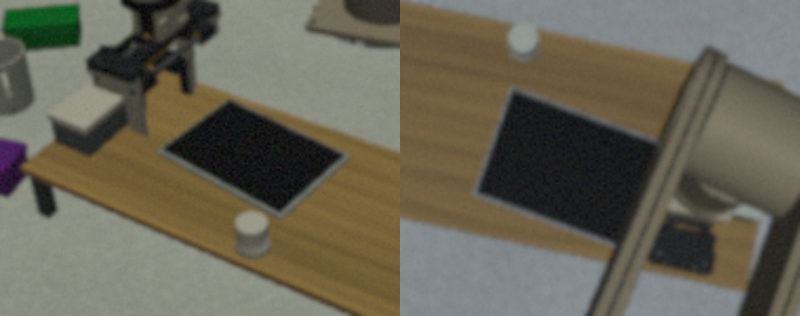

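Both fingers stand between the box and the tablet with clearance to each. Next I go down to about 88.5 mm, then make a short push.

```bash
python3 -m creep '[[0,0,-0.25,0,0,0],[0,0,-0.44,0,0,0],[0,0,-0.44,0,0,0],[0,0,-0.44,0,0,0]]'; python3 -m creep '[[0.04,0.2,0,0,0,0],[0.07,0.4,0,0,0,0],[0.11,0.6,0,0,0,0],[0.15,0.8,0,0,0,0],[0.18,1,0,0,0,0],[0.22,1.2,0,0,0,0],[0.26,1.4,0,0,0,0],[0.3,1.6,0,0,0,0],[0.33,1.8,0,0,0,0],[0.37,2,0,0,0,0]]'
```

```text
clock: 3.12
ee_pos: [0.5013, -0.1665, 0.0876]
tcp_rot: [[0.983, -0.183, -0.0], [-0.183, -0.983, 0.0], [-0.0, -0.0, -1.0]]
contact_force: [-0.2, -0.5, 0.9]
gripper_width: 0.0932
clock: 4.38
ee_pos: [0.5106, -0.1163, 0.0877]
tcp_rot: [[0.983, -0.183, 0.0], [-0.183, -0.983, -0.0], [0.0, 0.0, -1.0]]
contact_force: [0.1, -3.4, -0.9]
gripper_width: 0.093
```

```bash
python3 -m creep '[[0.07,0.4,0,0,0,0],[0.19,1,0,0,0,0],[0.3,1.6,0,0,0,0],[0.41,2.2,0,0,0,0],[0.52,2.8,0,0,0,0],[0.64,3.4,0,0,0,0],[0.75,4,0,0,0,0],[0.86,4.6,0,0,0,0],[0.97,5.2,0,0,0,0],[1.08,5.8,0,0,0,0],[1.18,6.3,0,0,0,0],[1.24,6.6,0,0,0,0]]'
python3 - <<'E'
from h import *
a=shot("scene","s3.png");b=shot("top","t3.png")
cv2.imwrite("pics/s3c.png",np.hstack([cv2.resize(a[140:290,200:410],(400,286)),cv2.resize(b[80:230,210:420],(400,286))]))
E
```

```text
clock: 5.88
ee_pos: [0.5416, 0.0492, 0.0876]
tcp_rot: [[0.983, -0.183, -0.0], [-0.183, -0.983, -0.0], [-0.0, 0.0, -1.0]]
contact_force: [-1.2, -4.1, 1.1]
gripper_width: 0.0932
```

View pics/s3c.png

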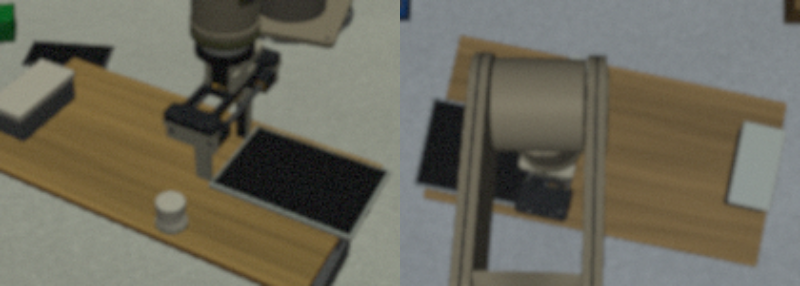

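The tablet now lies straight and its leading edge overhangs a little. I'll measure that edge from the visible part.

```bash
python3 - <<'E'
from h import *
o=np.array([.56393,-.02328]);u=np.array([.1837,.983]);v=np.array([u[1],-u[0]])
im=cv2.imread("pics/t3.png");hsv=cv2.cvtColor(im,cv2.COLOR_BGR2HSV)
m=cv2.inRange(hsv,(0,0,0),(180,255,50)); pts=[]
for r in range(137,176,3):
    c=np.flatnonzero(m[r,200:250]); 
    if len(c):pts.append((200+c[0],r))
w=cast("top",pts,.093)[:,:2]-o
print(pts); print(np.c_[w@v,w@u].round(4)); print(np.polyfit(w@v,w@u,1))
# bright/dark transitions of scene view: rear corners
for n,p in(("near-left",(229.4,132.4)),("front-left",(219.5,177))):
    q=cast("top",[p],.093)[0,:2]-o; print(n,q@v,q@u)
for p in((200+384*.525,140+172*.5245),(200+350*.525,140+235*.5245),(200+212*.525,140+186*.5245)):
    q=cast("scene",[p],.093)[0,:2]-o; print("scene",q@v,q@u)
E
```

```text
[(np.int64(228), 137), (np.int64(227), 140), (np.int64(227), 143), (np.int64(226), 146), (np.int64(225), 149), (np.int64(225), 152), (np.int64(224), 155), (np.int64(223), 158), (np.int64(223), 161), (np.int64(222), 164), (np.int64(221), 167), (np.int64(221), 170), (np.int64(220), 173)]
[[ 0.0054  0.2689]
 [-0.0038  0.2698]
 [-0.0124  0.2678]
 [-0.0216  0.2687]
 [-0.0308  0.2696]
 [-0.0394  0.2676]
 [-0.0485  0.2685]
 [-0.0577  0.2694]
 [-0.0662  0.2674]
 [-0.0754  0.2683]
 [-0.0845  0.2692]
 [-0.093   0.2672]
 [-0.1021  0.2681]]
[0.00984645 0.26897503]
near-left 0.019537087734415214 0.2679916499031329
front-left -0.11368914998135725 0.26695088937354605
scene -0.1010628022346191 0.27062315522977665
scene 0.02568350846180162 0.2746240659204198
scene 0.032303603222690956 0.08603965191867244
```

```bash
python3 -m creep '[[0.04,0.2,0,0,0,0],[0.11,0.6,0,0,0,0],[0.19,1,0,0,0,0],[0.26,1.4,0,0,0,0],[0.32,1.7,0,0,0,0],[0.35,1.85,0,0,0,0],[0.35,1.85,0,0,0,0]]'; python3 -m creep '[[-0.05,-0.3,0,0,0,0],[-0.15,-0.8,0,0,0,0],[-0.15,-0.8,1,0,0,0],[-0.15,-0.8,3,0,0,0],[-0.15,-0.8,5,0,0,0],[-1.5,-2.8,5,0,0,0],[-3,-5,5,0,0,0],[-4.5,-7,5,0,0,0],[-6,-9.3,5,0,0,0],[-7,-11.5,5,0,0,0],[-7,-11.5,5,0,0,0],[-7,-11.5,5,0,0,0]]'
python3 - <<'E'
from h import *
im=shot("top","t4.png")
hsv=cv2.cvtColor(im,cv2.COLOR_BGR2HSV)
S,quad,_,_=measure(cv2.imread("pics/t0.png"))
hull=np.zeros((400,640),np.uint8);hull[110:215,190:345]=255
T=quad(cv2.inRange(hsv,(0,0,0),(180,255,50))&hull,.093)
B=quad(cv2.inRange(hsv,(0,0,110),(180,45,255))&cv2.inRange(np.indices((400,640))[1].astype(np.uint16),380,408),.135)
u=S[2];v=np.array([u[1],-u[0]])
print("tablet",T[1],(T[0]-S[0])@v,(T[0]-S[0])@u,"rad",np.arctan2(np.cross(u,T[2]),u@T[2]))
cv2.drawContours(im,[T[3].reshape(-1,1,2)],-1,(0,0,255),1)
cv2.imwrite("pics/c4.png",cv2.resize(im[80:280,140:480],None,fx=2.2,fy=2.2))
d=cv2.absdiff(cv2.imread("pics/t0.png"),cv2.imread("pics/t4.png"));print(ctrl.observe()["contact_force"])
E
```

```text
clock: 6.85
ee_pos: [0.5504, 0.0952, 0.0877]
tcp_rot: [[0.983, -0.183, 0.0], [-0.183, -0.983, 0.001], [0.0, -0.001, -1.0]]
contact_force: [-1.3, -0.4, 0.5]
gripper_width: 0.0932
clock: 8.35
ee_pos: [0.3749, -0.1935, 0.2127]
tcp_rot: [[0.983, -0.186, 0.0], [-0.186, -0.983, 0.0], [0.0, -0.0, -1.0]]
contact_force: [0.5, 0.8, 0.2]
gripper_width: 0.0931
tablet [184.37771606 124.62308502] -0.04458153734108782 0.22375161043395564 rad 0.0033975306
[ 0.26078012 -0.25336008 -0.7757807 ]<stdin>:9: DeprecationWarning: Arrays of 2-dimensional vectors are deprecated. Use arrays of 3-dimensional vectors instead. (deprecated in NumPy 2.0)
```

View pics/c4.png

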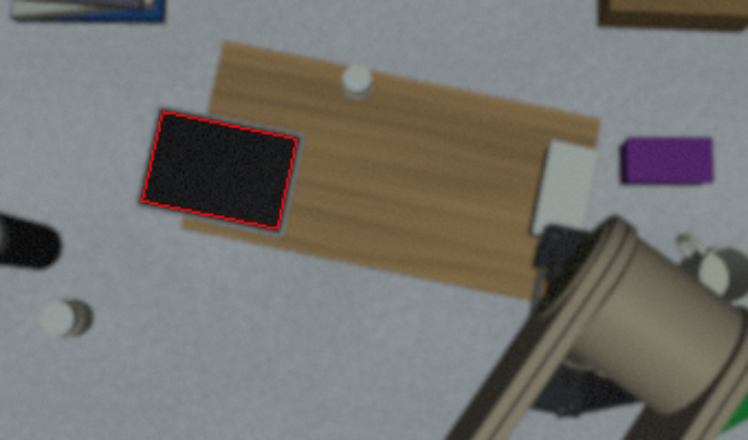

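The tablet is at shelf y = 0.224, x = -0.045, angle 0.003 rad, all within limits. The hand is clear of everything, so I'm handing in.

```bash
python3 -c "
from cell import ctrl
print(ctrl.hand_in(), ctrl.observe()['clock'])"
```

```text
the job is handed in; nothing more can be done
the job is handed in; nothing more can be done
```

I pushed the tablet along the shelf towards its free end (+y) with both open fingertips on its rear edge. That also straightened it from about 8° off. I then backed off, raised the gripper clear and handed in at about 8.4 s on the clock.

- **Tablet position:** the last top-camera check puts it at shelf y = 0.224 m, so about 64 mm overhangs. Its x is -0.045 m, towards the robot but inside the ±0.06 m limit.
- **Tablet angle and flatness:** it is 0.003 rad from straight with the shelf. I did not measure its tilt or height directly; the final picture shows a square, undistorted outline on the board.
- **Forces:** readings during the push stayed around 4 N, and there was no contact reading after retreating.
- **Other things:** the jar, flask and pill jar look unmoved in the final picture. The stationery box looks unmoved where it shows, as its near end is hidden by the gripper. I judged these by eye and did not measure them. The basket under the board and the phone under the arm could not be seen in that view.

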